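# Slide a freshly filled balm tin through the guide gate and call the capper

### The job

Push the open tin of soft yellow balm along the table, through the gap between the two blue guide blocks, until it stands wholly on the green field behind them; then press the red call button right down and let it go. The balm is still setting, so only push the tin from its side with the fingers: never pinch it, lift it, tip it or touch the balm. Leave everything else where it is.

Things in the scene. Friction and masses are not known exactly. Their poses are not given: they have to be found in the camera images.
- tin: the open tin: a flat round aluminium tin with a yellow balm top, loose, 67 across at the rim (66 body), 30 high, about 0.1 kg. Origin at the centre of its underside, z up. It stands on the table on the near side of the gate (negative x of the gate's frame)
- gate: two fixed blue plastic guide blocks, 45 high, 30 thick along the gate's x axis, with rounded noses (radius 15) facing each other across a gap 72 wide. Origin on the table midway between the noses; x axis: the way the tin must go through; y axis: from block to block (they cover |y| 36 to 85)
- field (a point): centre of the flat green field behind the gap, painted on the table, flush: 110 along the gate's x axis by 100 along its y axis. The point lies 77 mm from the gate's origin along the gate's x axis
- call_top (a point): centre of the top face of the red round push button (32 across) on its small black housing fixed on the table; it is pressed straight down
- call (a joint): travel of the red button in m: 0 out, 0.006 fully down; a spring pushes it back out, about 5 N hold it fully down
- lidded_tin: closed aluminium tin with a white lid, 68 across, 32 high (bystander), origin under its centre
- tin_lid: loose white lid lying flat, 69 across, 11 high (bystander), origin under its centre
- amber_bottle: amber bottle with a white cap, 44 across, 75 high (bystander), origin under its centre
- red_jar: glass jar with a red lid, 76 across, 70 high (bystander), origin under its centre
- pot: white plastic pot, open, 80 across, 65 high (bystander), origin under its centre
- wrench: steel wrench lying flat, 170 long along its x axis (bystander)
- bolt: steel bolt with a nut, lying along its x axis, 60 long, 18 across (bystander)

How it is judged (in metres and radians):
On the way, in this order (a step that is already met when the one before it is completed fails the run):
1. the tin is between the two guide blocks (x of tin in the frame of gate between -0.02 and 0.02 m and y of tin in the frame of gate between -0.008 and 0.008 m), for 0.02 s.
2. the tin stands wholly on the green field (x of tin in the frame of gate between 0.052 and 0.102 m and y of tin in the frame of gate between -0.02 and 0.02 m), for 0.1 s.
3. the red button is pressed down with the tin on the green field (all of step 2 and value of joint call above 0.004 m), for 0.02 s.
At the end, for the whole second after the job is handed in: the tin is at rest flat on the table, wholly on the green field (centre within 25 mm of the field's centre along the gate's x axis and 20 mm along its y axis), and the button is out again (joint below 2 mm) after having been pressed more than 4 mm (all of step 2 and linear speed of tin below 0.01 m/s and height (world z) of tin below 0.004 m and angle between tin's own z axis and vertical below 0.05 rad and value of joint call below 0.002 m); the robot touches nothing.
It fails at once if the tin is lifted or tipped (height (world z) of tin above 0.007 m or angle between tin's own z axis and vertical above 0.12 rad).
It fails at once if the tin is pinched between the fingers, or the balm is touched (the grasp point comes low over the middle of the tin) (horizontal distance between the grasp point and tin below 0.02 m and height (world z) of the grasp point below 0.055 m).
It fails at once if a bystander is moved by more than 15 mm (distance of any of lidded_tin, tin_lid, amber_bottle, red_jar, pot, wrench, bolt from where it was at the start of the episode above 0.015 m).
It also fails if it takes over 53 s, if anything falls off the work surface, if the arm or the gripper's body presses on something with over 40 N, if the wrist force passes 120 N, or if a joint passes its speed limit or range.

### The arm

A 6-joint arm with a two-finger parallel gripper is mounted at the origin on the work surface. World frame = base frame: x ahead of the robot, y to its left, z up, the work surface at z = 0. Lengths are in mm, angles in rad, forces in N, time in s.
With the tool pointing down it reaches from about 400 to 925 mm from the base axis. Payload 12.5 kg.
Tool frame: the origin (TCP) lies midway between the tips of the shut fingers; the grasp point (between the pads) lies 19 mm behind it; z points along the fingers, y is the direction in which the jaws open and shut (so a half turn about z gives the same grasp; the last joint's range is limited). The gripper opens to 95 mm and grips with 3 to 60 N. Pads are 20 mm wide; open, the fingers measure 119 mm over their backs; the gripper's body (75 mm by 180 mm) begins 59 mm behind the grasp point.
Start: joints at [-1.353, 0.491, 1.559, -0, 1.092, -0.106], TCP at [198.88, -592.531, 214.661] pointing down, gripper open.
Joint ranges: [-3.1, 3.1], [-0.84, 2.19], [0.05, 2.79], [-1.13, 4.28], [0.06, 2.93], [-2.69, 2.69]. Speed limits (rad/s): [2.22, 2.22, 2.79, 3.14, 3.14, 3.14].

### API

Orientations are given as [roll, pitch, yaw] about the fixed x, y, z axes, in that order (R = Rz(yaw) Ry(pitch) Rx(roll)).
In Python, from cell import env gives the robot as it stands.
- The arm moves only by the tool drive_tool, never from a script. Its argument "increments" is a list of rows, each a list of 2 entries, a list of its own where there are three numbers: the shift along the tool's x, y, z as a fraction of full scale, then the turn, a rotation vector about the tool's x, y, z as a fraction of full scale. In form: [[[x, y, z], [ax, ay, az]], ...]. A call has 1 to 5 rows; each row shifts and turns the commanded pose from where the row before left it, along the tool's axes as they then stand; what a row does not reach is not made up. Full scale, the value 1, is 30 mm for a shift and 0.08 rad for a turn. A row lasts 1/12 s, in which the tool goes at most 41.7 mm and 7.16 degrees, less where a joint would pass 70% of its speed; a pose out of reach is approached as far as the arm can. A call with a number of a shift or a turn outside -1 to 1 is refused whole. A call with a gripper value outside its range is refused whole. "jaw" is the opening, from -1 (shut) to 1 (fully open), so that 0 is half open, set as the call begins (left out, the last holds). The fingers move at their own pace and stop on an object; the grip force is fixed at half the most. Time passes only in rows, so rows that do not move let the fingers close. It gives the time, the measured TCP pose, the force and the opening at its end, in the units of the state.
- env.state(): the state, without advancing time (a new reading comes with each control period).
- env.read_camera(name): name is "scene" or "top" or "wrist"; returns a dict with "pixels" (384x512x3 uint8, blue, green, red), "vertical_fov" (degrees; the focal length in pixels is half the picture's height over the tangent of half this angle, whatever the lens; pixels are square), "cx", "cy" (the principal point, pixels), "world_to_cam" (4x4, takes a point from world to camera coordinates). Camera axes: x right, y down, z forward; pixel columns grow to the right and rows downward; lengths in mm; the calibration is good to about 2 mm. A picture is of the moment at which its call begins. There is no depth.
- env.job_done(): hands the job in, once; it reports no verdict.
Trained networks look in a picture, given as the dict that the camera call returned (one of the last four; its "shot" number tells which), for a name from the list of things; names that differ only in an ending like _2 or _b are one class to them, and where a whole thing is asked for, a point or a joint stands for the part that bears it (a point fixed in the world has none). Each returns a list of dicts, best first, with "score" (0 to 1); they miss things now and then, are a little off and sometimes report something else, mostly with a low value. They report only what shows in the picture. A call takes as long as a camera call.
- env.boxes_of(target, picture): "point" ([x, y, z] in mm, in world coordinates, good to about 4 mm: the middle of the surface that is visible of it).
- env.tip_of(target, picture): "point" ([x, y, z] in mm, in world coordinates, good to about 4 mm: a listed point, or the origin of a listed thing).
The state is a dict: "t": time; "joints": joint angles; "qvel": joint speeds; "tau": joint torques, N m; "eef_pos": TCP position; "tcp_rot": TCP orientation; "ft_force": force on the tool from outside, world axes, zero at the start; "moment": the same for the moment, N m; "opening": opening from 0.0 (shut) to 1.0 (fully open).
Only numpy, scipy, OpenCV 4.12 (cv2) and the standard library are available. Lean on these libraries where they do the work, as an engineer would, in place of code of your own. Each camera call takes 0.05 s, during which the arm holds its last target.

## Working session

There is one attempt and no reset: what is moved stays moved. The work goes in short steps, Python scripts to look and compute and a tool call to move; the robot and the scene stay as the last step left them, time stands still between calls to the robot, and variables do not carry over. Pictures are saved under pics/ and viewed, and the job is handed in when it is done.

Besides the shell and the picture viewer there is one more tool, called after "Call:" as name(argument=value, ...) on one line, values as JSON. drive_tool: Moves the arm, as the interface text tells. Its arguments: {"type":"object","properties":{"increments":{"type":"array","items":{"type":"array"}},"jaw":{"type":"number"}},"required":["increments"]}

```bash
mkdir -p pics; ls
python3 - <<'E'
from cell import env
import cv2
s=env.state();print(s['t'],s['eef_pos'],s['tcp_rot'],s['opening'])
for c in ['top','scene']:
    p=env.read_camera(c); cv2.imwrite(f'pics/{c}0.png',p['pixels'])
    print(c,p['vertical_fov'],p['cx'],p['cy'],p['world_to_cam'])
    for n in ['tin','gate','field','call_top','lidded_tin','tin_lid','amber_bottle','red_jar','pot','wrench','bolt']:
        try: print(n,[(round(d['score'],2),[round(v) for v in d['point']]) for d in env.tip_of(n,p)][:3])
        except Exception as e: print(n,e)
print(env.state()['t'])
E
```

```text
pics
0.0 [ 198.83869466 -592.28105948  214.06813958] [-3.14049283e+00 -9.21393408e-05  3.23908757e-01] 0.996029768715405
top 47.27838833274936 256.021090902689 191.66524597302734 [[ 1.72214161e-02 -9.99796045e-01  1.05495101e-02  3.56291477e+01]
 [-9.91896595e-01 -1.84117623e-02 -1.25706611e-01  5.81076050e+02]
 [ 1.25875208e-01 -8.29917732e-03 -9.92011369e-01  1.06989121e+03]
 [ 0.00000000e+00  0.00000000e+00  0.00000000e+00  1.00000000e+00]]
tin [(0.82, [538, 174, 0])]
gate [(0.78, [534, 21, 3])]
field [(0.88, [518, -57, -1])]
call_top [(0.47, [515, -353, 23])]
lidded_tin [(0.85, [408, -17, 1])]
tin_lid [(0.68, [667, -30, -3]), (0.27, [499, 409, 0])]
amber_bottle [(0.69, [765, 136, 0])]
red_jar [(0.65, [768, -14, -1])]
pot [(0.74, [775, -133, -3])]
wrench [(0.82, [498, 412, 1])]
bolt [(0.7, [696, 406, 0])]
scene 43.61552967802217 253.75335958893243 192.99420275881633 [[ 4.64504775e-01  8.85437382e-01 -1.53608897e-02 -3.19424008e+02]
 [ 7.24353536e-01 -3.89863868e-01 -5.68610692e-01 -3.85111736e+02]
 [-5.09457818e-01  2.52995667e-01 -8.22463327e-01  1.50289493e+03]
 [ 0.00000000e+00  0.00000000e+00  0.00000000e+00  1.00000000e+00]]
tin [(0.98, [540, 175, 3])]
gate [(0.91, [533, 16, 2])]
field [(0.67, [524, -53, 6])]
call_top [(0.73, [542, 176, 2]), (0.53, [514, -350, 18])]
lidded_tin [(0.74, [540, 176, 4]), (0.66, [407, -13, 1])]
tin_lid [(0.8, [667, -35, -1]), (0.39, [490, 411, -2])]
amber_bottle [(0.67, [759, 135, 4])]
red_jar [(0.6, [768, -14, -3])]
pot [(0.94, [772, -133, -2])]
wrench [(0.66, [497, 411, 0])]
bolt [(0.49, [694, 404, 1])]
1.2
```

View pics/top0.png

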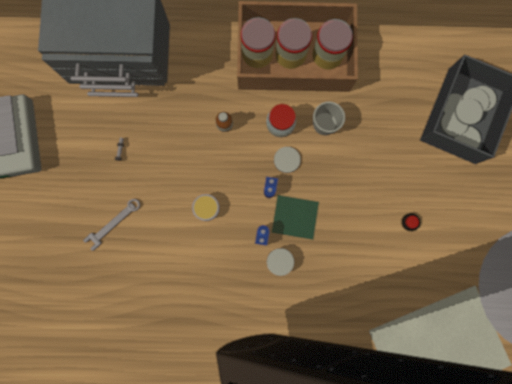

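View pics/scene0.png

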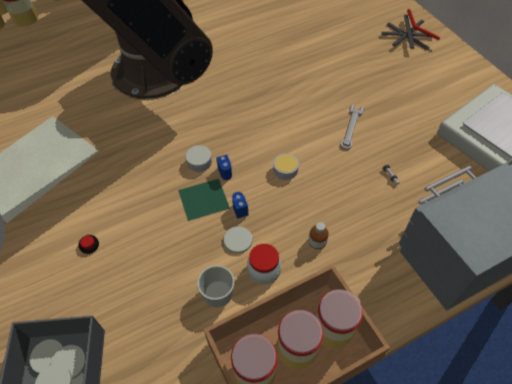

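The top view shows the tin at (205,207), blue blocks at (270,187) and (262,235), the green field at (296,217) and the button at (411,222). The lid at (288,160) and the closed tin at (280,262) flank the gate. Next I measure more precisely by segmentation.

```bash
cat > h.py <<'E'
import numpy as np, cv2
from cell import env
def ray(p,uv,z):
    T=p['world_to_cam'];f=p['pixels'].shape[0]/2/np.tan(np.radians(p['vertical_fov'])/2)
    R=T[:3,:3];c=-R.T@T[:3,3]
    uv=np.atleast_2d(uv).astype(float)
    d=np.c_[(uv[:,0]-p['cx'])/f,(uv[:,1]-p['cy'])/f,np.ones(len(uv))]@R
    return c[:2]+d[:,:2]*((z-c[2])/d[:,2])[:,None]
def proj(p,X):
    T=p['world_to_cam'];f=p['pixels'].shape[0]/2/np.tan(np.radians(p['vertical_fov'])/2)
    q=np.atleast_2d(X)@T[:3,:3].T+T[:3,3]
    return np.c_[q[:,0]/q[:,2]*f+p['cx'],q[:,1]/q[:,2]*f+p['cy']]
def mask(p,col):
    h=cv2.cvtColor(p['pixels'],cv2.COLOR_BGR2HSV)
    r={'green':((70,60,20),(95,255,140)),'blue':((105,120,50),(130,255,255)),'yellow':((22,120,130),(35,255,255)),'red':((0,180,60),(8,255,255))}[col]
    return cv2.inRange(h,*r)
def blobs(p,col,amin=25):
    n,l,s,c=cv2.connectedComponentsWithStats(mask(p,col))
    return [(s[i,4],c[i],(l==i)) for i in range(1,n) if s[i,4]>=amin]
E
python3 - <<'E'
from h import *
for c in ['top','scene']:
    p=env.read_camera(c)
    print(c)
    for col,z in [('green',0),('blue',45),('yellow',28),('red',25)]:
        for a,ce,m in blobs(p,col):
            ys,xs=np.nonzero(m); w=ray(p,np.c_[xs,ys],z)
            print(col,a,ce.round(1),w.mean(0).round(1), [np.round(v,1) for v in cv2.minAreaRect(w.astype(np.float32))])
    im=p['pixels']; 
    ctr=proj(p,[[525,0,0]])[0].astype(int) 
    crop=im[ctr[1]-70:ctr[1]+70,ctr[0]-100:ctr[0]+100]
    cv2.imwrite(f'pics/{c}crop.png',cv2.resize(crop,None,fx=4,fy=4,interpolation=cv2.INTER_CUBIC)); print(ctr)
E
```

```text
top
blue 106 [270.1 187.5] [590.5  11. ] [array([591.5,  11. ]), array([24.1, 46.2]), np.float64(79.6)]
blue 100 [262.3 234.5] [472.7  28.6] [array([472.4,  28.8]), array([24.1, 40. ]), np.float64(82.8)]
yellow 354 [204.9 207.1] [539.7 174.4] [array([540. , 174.2]), array([50.7, 50.7]), np.float64(1.1)]
red 37 [333.5  51. ] [ 962.9 -153.8] [array([ 964.9, -153. ]), array([67. , 15.8]), np.float64(84.1)]
red 26 [293.7  50.7] [961.4 -47.8] [array([962.6, -47. ]), array([50.6, 10. ]), np.float64(88.1)]
red 474 [282.  116.3] [781.2 -18.4] [array([780.9, -17.9]), array([60.8, 64.9]), np.float64(64.6)]
red 149 [411.9 221.5] [ 512.8 -350.6] [array([ 512.9, -349.7]), array([33.1, 33.2]), np.float64(88.3)]
[273 214]
scene
green 1234 [203.3 199.2] [521.8 -58.1] [array([521. , -57.6]), array([104.2,  92.8]), np.float64(81.5)]
blue 221 [224.3 167.3] [487.8  20.8] [array([487.1,  21.8]), array([30.6, 76.9]), np.float64(73.6)]
blue 243 [239.5 205.2] [609.2   3.3] [array([606.8,   5. ]), array([30.7, 72. ]), np.float64(70.5)]
blue 7988 [453.2 352.6] [1120.9  220.7] [array([1141.8,  195.7]), array([398.3, 148.8]), np.float64(90.0)]
yellow 270 [285.7 162.7] [537.7 173. ] [array([537.4, 174.2]), array([52.3, 49.7]), np.float64(61.6)]
red 119 [420.6  26.8] [255.2 841.7] [array([245. , 841.4]), array([ 38.9, 163.9]), np.float64(87.0)]
red 141 [ 87.  241.5] [ 518.4 -353.9] [array([ 518.3, -353.7]), array([33.7, 29.4]), np.float64(61.8)]
red 636 [263.7 257.5] [751.  -7.] [array([750.9,  -6.3]), array([64.3, 68.7]), np.float64(61.9)]
red 72 [337.3 327.1] [966.1  51.5] [array([962.5,  54.9]), array([85.1, 30.8]), np.float64(47.2)]
red 69 [300.6 349.9] [970.7 -40.4] [array([967.1, -37.9]), array([84.3, 29.5]), np.float64(60.6)]
red 67 [257.1 376.7] [ 975.8 -143.1] [array([ 971.8, -142.3]), array([79., 24.]), np.float64(72.0)]
[224 191]
```

View pics/topcrop.png

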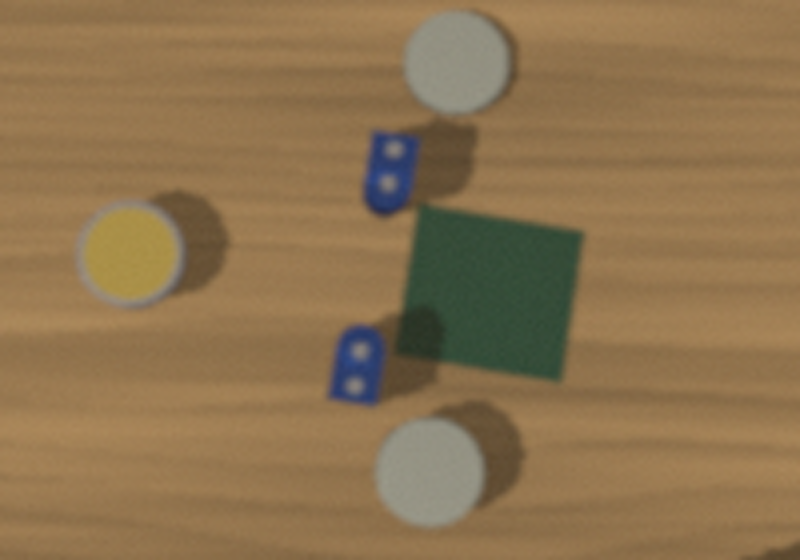

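View pics/scenecrop.png

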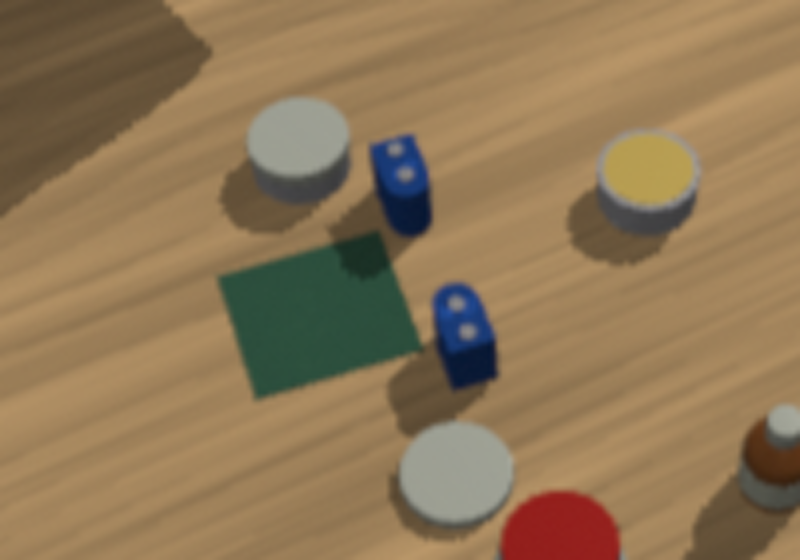

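Call:
drive_tool(increments=[[[0,0,0],[0,0,-0.98]],[[0,0,0],[0,0,-0.98]],[[0,0,0],[0,0,-0.98]],[[0,0,0],[0,0,-0.98]],[[0,0,0],[0,0,-0.98]]], jaw=-0.33)

```text
t: 1.72
eef_pos: [198.9, -592.5, 214.7]
tcp_rot: [3.142, 0.0, 0.72]
ft_force: [-0.0, 0.1, -0.8]
opening: 0.708
```

Call:
drive_tool(increments=[[[0,0,0],[0,0,-0.98]],[[0,0,0],[0,0,-0.98]],[[0,0,0],[0,0,-0.98]],[[0,0,0],[0,0,-0.98]],[[0,0,0],[0,0,-0.98]]])

```text
t: 2.13
eef_pos: [198.9, -592.5, 214.7]
tcp_rot: [3.141, 0.0, 1.112]
ft_force: [0.1, 0.0, -0.1]
opening: 0.367
```

Call:
drive_tool(increments=[[[0,0,0],[0,0,-0.98]],[[0,0,0],[0,0,-0.98]],[[0,0,0],[0,0,-0.98]],[[0,0,0],[0,0,-0.98]]])

```text
t: 2.47
eef_pos: [198.9, -592.5, 214.7]
tcp_rot: [3.142, 0.0, 1.425]
ft_force: [0.2, 0.1, 0.9]
opening: 0.334
```

Run:
```python
from h import *
p=env.read_camera('top')
w=ray(p,np.array([[420,205],[583,232],[561,381],[397,352]])/4-.375+[173,144],0)
print(w.round(1), w.mean(0)); d=w[1]-w[0]; e=w[2]-w[3]; print(d,e,np.arctan2(d[1],d[0]),np.arctan2(e[1],e[0]))
h=w[0]-w[3];k=w[1]-w[2];print(np.arctan2(h[1],h[0]),np.arctan2(k[1],k[0]))
```

```text
[[ 577.6  -10.7]
 [ 561.9 -117. ]
 [ 465.2 -102.7]
 [ 481.9    3.1]] [521.64744041 -56.8444686 ]
[ -15.7292237  -106.28978355] [ -16.74034186 -105.81901708] -1.7177143903866225 -1.7276939380868424
-0.1430086668666143 -0.1463026579419163
```

Call:
drive_tool(increments=[[[0.9,0.74,0],[0,0,0]],[[0.9,0.74,0],[0,0,0]],[[0.9,0.74,0],[0,0,0]],[[0.9,0.74,0],[0,0,0]],[[0.9,0.74,0],[0,0,0]]])

```text
t: 2.93
eef_pos: [329.7, -474.4, 214.7]
tcp_rot: [3.141, 0.0, 1.419]
ft_force: [-0.3, -1.0, 0.0]
opening: 0.333
```

Call:
drive_tool(increments=[[[0.9,0.74,0],[0,0,0]],[[0.9,0.74,0],[0,0,0]],[[0.9,0.74,0],[0,0,0]],[[0.9,0.74,0],[0,0,0]],[[0.9,0.74,0],[0,0,0]]])

```text
t: 3.35
eef_pos: [459.7, -357.3, 214.8]
tcp_rot: [3.141, 0.0, 1.419]
ft_force: [0.5, -0.4, -0.4]
opening: 0.334
```

Call:
drive_tool(increments=[[[1,0,0],[0,0,0]],[[1,0,0],[0,0,0]],[[1,0,0],[0,0,0]],[[1,0,0],[0,0,0]],[[1,0,0],[0,0,0]]])

```text
t: 3.77
eef_pos: [481.0, -208.8, 214.7]
tcp_rot: [3.141, 0.0, 1.419]
ft_force: [1.1, 0.4, -0.5]
opening: 0.334
```

Call:
drive_tool(increments=[[[1,0,0],[0,0,0]],[[1,0,0],[0,0,0]],[[1,0,0],[0,0,0]],[[1,0,0],[0,0,0]],[[1,0,0],[0,0,0]]])

```text
t: 4.18
eef_pos: [503.3, -60.5, 214.8]
tcp_rot: [3.141, 0.0, 1.419]
ft_force: [0.3, -0.7, -0.2]
opening: 0.335
```

Call:
drive_tool(increments=[[[1,0,0],[0,0,0]],[[1,0,0],[0,0,0]],[[1,0,0],[0,0,0]],[[1,0,0],[0,0,0]],[[1,0,0],[0,0,0]]])

```text
t: 4.6
eef_pos: [525.6, 88.0, 214.8]
tcp_rot: [3.141, 0.0, 1.419]
ft_force: [1.1, -0.6, 1.0]
opening: 0.335
```

Call:
drive_tool(increments=[[[1,0,0],[0,0,0]],[[1,0,0],[0,0,0]],[[1,0,0],[0,0,0]],[[1,0,0],[0,0,0]],[[1,0,0],[0,0,0]]])

```text
t: 5.02
eef_pos: [547.9, 236.3, 214.7]
tcp_rot: [3.141, 0.0, 1.419]
ft_force: [1.1, -0.3, -0.0]
opening: 0.333
```

Call:
drive_tool(increments=[[[0,0,0.97],[0,0,0]],[[0,0,0.97],[0,0,0]],[[0,0,0.97],[0,0,0]],[[0,0,0.97],[0,0,0]],[[0,0,0.97],[0,0,0]]])

```text
t: 5.43
eef_pos: [547.8, 234.8, 67.9]
tcp_rot: [3.141, -0.0, 1.42]
ft_force: [0.6, 0.4, -0.7]
opening: 0.337
```

Call:
drive_tool(increments=[[[0,0,0.97],[0,0,0]],[[0,0,0.9],[0,0,0]],[[0,0,0],[0,0,0]]])

```text
t: 5.68
eef_pos: [545.7, 234.0, 8.6]
tcp_rot: [-3.135, 0.003, 1.42]
ft_force: [-1.0, -0.4, -0.8]
opening: 0.338
```

```bash
cat > look.py <<'E'
from h import *
import sys
G=np.array([532.2,19.5]);a=-1.720;X=np.array([np.cos(a),np.sin(a)]);Y=np.array([-X[1],X[0]])
g=lambda w:(np.array([(w[:2]-G)@X,(w[:2]-G)@Y])).round(1)
print('tcp',g(env.state()['eef_pos']),env.state()['t'])
for c in sys.argv[2:]:
    p=env.read_camera(c)
    for A,ce,m in blobs(p,'yellow'):
        ys,xs=np.nonzero(m); w=ray(p,np.c_[xs,ys],28); print(c,'yellow',A,w.mean(0).round(1),g(w.mean(0)))
    for d in env.tip_of('tin',p)[:2]: print(c,'net',round(d['score'],2),g(np.array(d['point'])))
    im=p['pixels']
    if c!='wrist':
        u,v=proj(p,[[530,60,20]])[0].astype(int); im=cv2.resize(im[v-70:v+70,u-100:u+100],None,fx=4,fy=4,interpolation=cv2.INTER_CUBIC)
    cv2.imwrite(f'pics/{c}{sys.argv[1]}.png',im)
E
python3 look.py 1 top wrist scene
```

```text
tcp [-214.1  -18.5] 5.6833
top yellow 36 [930.8 -20.2] [-20.  400.1]
top yellow 49 [ 929.3 -119.7] [ 78.6 413.4]
top yellow 185 [540.  171.4] [-151.4  -14.9]
top net 0.83 [-151.8  -19.7]
wrist yellow 1625 [541.3 190.9] [-170.9  -16.5]
wrist net 0.58 [-156.6  -21.5]
scene yellow 262 [537.6 173.3] [-152.9  -17.6]
scene net 0.75 [-152.7  -19.3]
scene net 0.49 [-404.8  101.2]
```

View pics/wrist1.png

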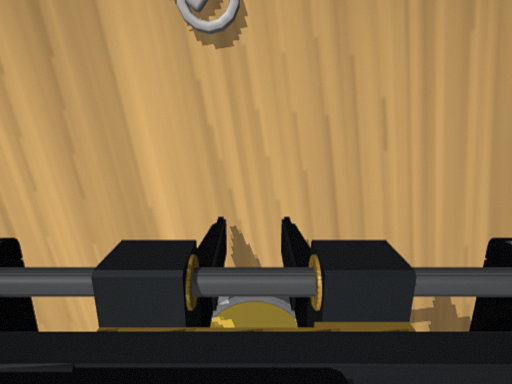

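View pics/scene1.png

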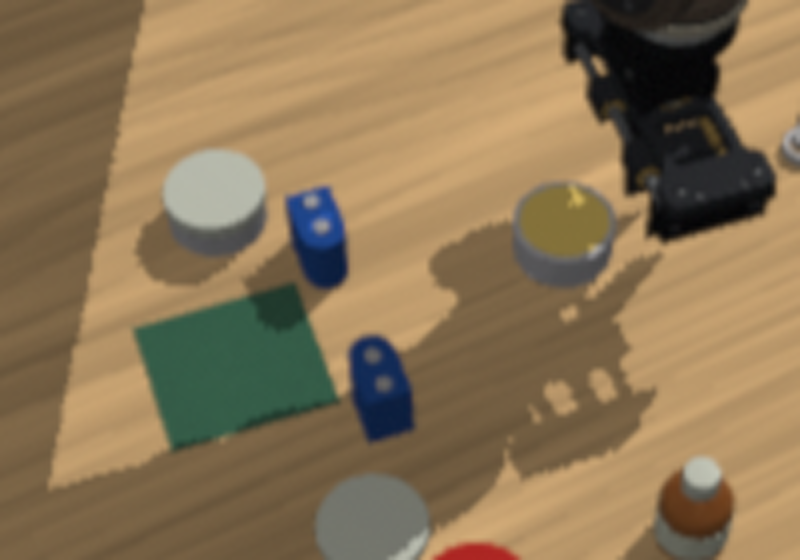

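Call:
drive_tool(increments=[[[-0.2,0,0],[0,0,0]],[[-0.2,0,0],[0,0,0]],[[-0.2,0,0],[0,0,0]],[[-0.15,0,0],[0,0,0]]])

```text
t: 6.32
eef_pos: [544.5, 211.6, 13.4]
tcp_rot: [3.141, -0.0, 1.421]
ft_force: [0.3, 1.7, 0.5]
opening: 0.335
```

```bash
python3 look.py 2 top scene
```

```text
tcp [-191.8  -16.4] 6.3167
top yellow 38 [929.5 -19.2] [-20.8 398.7]
top yellow 63 [ 932.1 -119.1] [ 77.7 416.1]
top yellow 61 [540.4 157.1] [-137.3  -12.4]
top net 0.59 [-149.5  -15.9]
scene yellow 271 [538.  171.5] [-151.2  -16.9]
scene net 0.63 [-154.3  -12.7]
```

View pics/scene2.png

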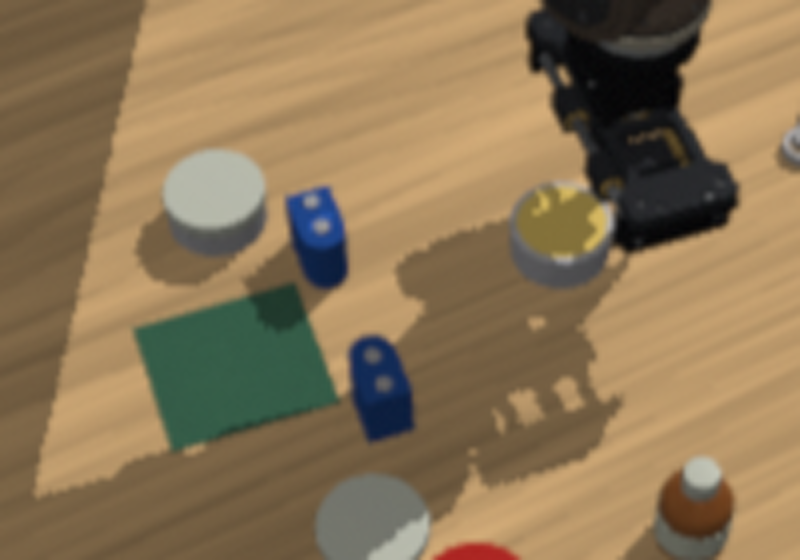

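Call:
drive_tool(increments=[[[-0.2,0.03,0],[0,0,0]],[[-0.2,0.03,0],[0,0,0]],[[-0.2,0.03,0],[0,0,0]],[[-0.2,0.03,0],[0,0,0]],[[-0.2,0.03,0],[0,0,0]]])

```text
t: 6.93
eef_pos: [544.5, 181.4, 13.0]
tcp_rot: [-3.142, 0.0, 1.421]
ft_force: [0.3, 1.6, -0.7]
opening: 0.336
```

Call:
drive_tool(increments=[[[-0.2,0.03,0],[0,0,0]],[[-0.2,0.03,0],[0,0,0]],[[-0.2,0.03,0],[0,0,0]],[[-0.2,0.03,0],[0,0,0]],[[-0.2,0.03,0],[0,0,0]]])

```text
t: 7.35
eef_pos: [544.5, 151.1, 13.0]
tcp_rot: [3.142, 0.0, 1.421]
ft_force: [0.1, 1.1, -0.1]
opening: 0.336
```

```bash
python3 look.py 3 top scene
```

```text
tcp [-132.    -7.4] 7.35
top yellow 37 [931.3 -18.9] [-21.3 400.4]
top yellow 62 [ 930.8 -119.9] [ 78.6 414.9]
top net 0.5 [-92.2  -8.3]
scene yellow 276 [538.4 110.1] [-90.5  -7.3]
scene net 0.98 [-93.8  -6.1]
scene net 0.32 [  52.6 -121.5]
```

View pics/scene3.png

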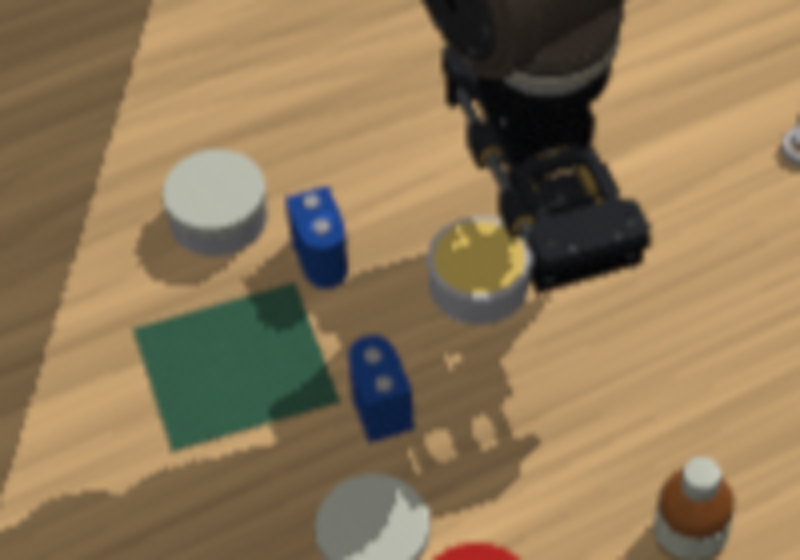

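```bash
cat > gate.py <<'E'
from h import *
from scipy.optimize import minimize
S=8
def hullmask(p,polys):
    m=np.zeros((384*1,512*1),np.float32)
    big=np.zeros((384*S//2,512*S//2),np.uint8)
    for q in polys:
        uv=proj(p,q); h=cv2.convexHull(((uv+.5)*S/2*16-8).astype(np.float32)).astype(np.int32)
        cv2.fillConvexPoly(big,h,1,shift=4)
    return cv2.resize(big.astype(np.float32),(512,384),interpolation=cv2.INTER_AREA)
def block(x,y,a,s):
    t=np.linspace(-np.pi/2,np.pi/2,15)
    l=[(15*np.sin(k),51-15*np.cos(k)) for k in t]+[(15,85),(-15,85)]
    l=np.array(l)*[1,s]; X=np.array([np.cos(a),np.sin(a)]);Y=np.array([-X[1],X[0]])
    w=np.array([x,y])+l[:,:1]*X+l[:,1:]*Y
    return np.vstack([np.c_[w,np.full(len(w),z)] for z in (0,45)])
if __name__=='__main__':
  for c in ['top','scene']:
    p=env.read_camera(c); im=cv2.imread(f'pics/{c}0.png'); p=dict(p); 
    b=im.astype(np.float32); sc=b[:,:,0]-b[:,:,2]   # blue minus red
    ro=np.zeros((384,512),bool)
    for u,v in proj(p,[[591,11,22],[472,28,22]]).astype(int): ro[v-20:v+20,u-20:u+20]=1
    n,l,s,ce=cv2.connectedComponentsWithStats(((sc>15)&ro).astype(np.uint8))
    m=np.zeros((384,512),np.uint8)
    for i in range(1,n):
        if 60<s[i,4]<2000:
            cs,_=cv2.findContours((l==i).astype(np.uint8),cv2.RETR_EXTERNAL,cv2.CHAIN_APPROX_NONE); cv2.drawContours(m,cs,-1,1,-1)
    def f(v): return np.abs(hullmask(p,[block(*v,1),block(*v,-1)])-m).sum()
    best=min((minimize(f,[532+dx,19.5+dy,-1.72],method='Nelder-Mead',options=dict(initial_simplex=np.array([[532+dx,19.5+dy,-1.72],[536+dx,19.5+dy,-1.72],[532+dx,23+dy,-1.72],[532+dx,19.5+dy,-1.68]]))) for dx in(-2,0,2) for dy in(-2,0,2)),key=lambda r:r.fun)
    print(c,best.x.round(3),best.fun,m.sum())
E
python3 gate.py
```

```text
top [533.563  19.663  -1.721] 73.0625 410
scene [531.158  19.237  -1.73 ] 208.1875 678
```

```bash
sed -i 's/sc=b\[:,:,0\]-b\[:,:,2\].*/sc=np.minimum(b[:,:,0]-b[:,:,2],b[:,:,0]-b[:,:,1])/; s/^  for c in/  for TH in (12,20,30):\n   for c in/' gate.py
python3 - <<'E'
s=open('gate.py').read().split("if __name__")
body=s[1].replace("sc>15","sc>TH").replace("print(c,","print(TH,c,")
L=body.split('\n'); out=L[:3]+['  '+x for x in L[3:]]
open('gate.py','w').write(s[0]+"if __name__"+'\n'.join(out))
E
python3 gate.py
```

```text
12 top [533.56   19.648  -1.721] 68.5 415
12 scene [531.787  19.087  -1.726] 88.625 580
20 top [533.888  19.389  -1.725] 91.9375 391
20 scene [531.584  19.267  -1.733] 117.6875 549
30 top [532.968  19.743  -1.737] 141.9375 340
30 scene [513.374  24.657  -1.73 ] 308.8125 347
```

Call:
drive_tool(increments=[[[-0.2,0.03,0],[0,0,0]],[[-0.2,0.03,0],[0,0,0]],[[-0.2,0.03,0],[0,0,0]],[[-0.2,0.03,0],[0,0,0]],[[-0.2,0.03,0],[0,0,0]]])

```text
t: 8.37
eef_pos: [544.5, 120.6, 13.0]
tcp_rot: [3.142, 0.0, 1.421]
ft_force: [-0.7, 1.3, -0.9]
opening: 0.331
```

Call:
drive_tool(increments=[[[-0.2,0.04,0],[0,0,0]],[[-0.2,0.04,0],[0,0,0]]])

```text
t: 8.53
eef_pos: [545.1, 108.4, 13.0]
tcp_rot: [3.142, 0.0, 1.421]
ft_force: [0.5, 0.2, -0.8]
opening: 0.334
```

```bash
python3 look.py 4 top scene wrist
```

```text
tcp [-89.9  -0.4] 8.5333
top yellow 28 [930.8 -17.6] [-22.6 399.7]
top yellow 71 [ 930.7 -122.4] [ 81.1 415.2]
scene yellow 276 [538.7  66.8] [-47.8  -0.6]
scene net 0.96 [-48.6   0.6]
wrist yellow 2357 [538.8  67.9] [-48.8  -0.6]
wrist net 0.7 [-51.1  -4.9]
```

View pics/scene4.png

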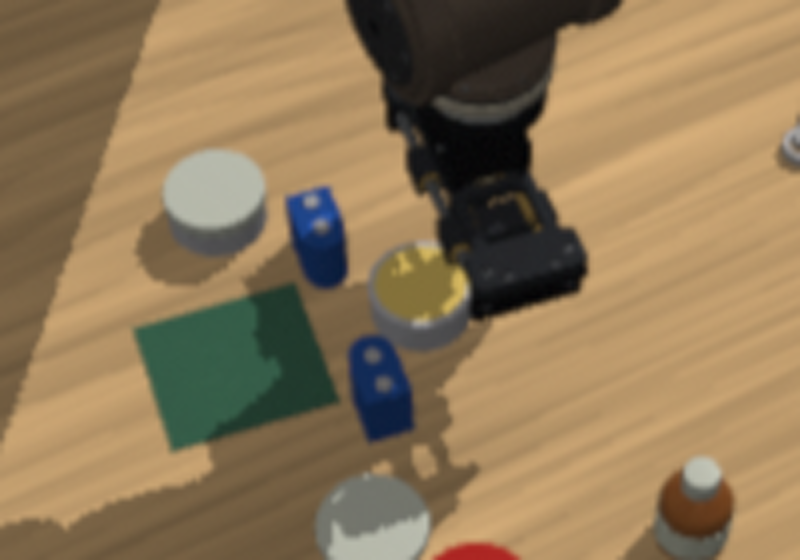

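View pics/wrist4.png

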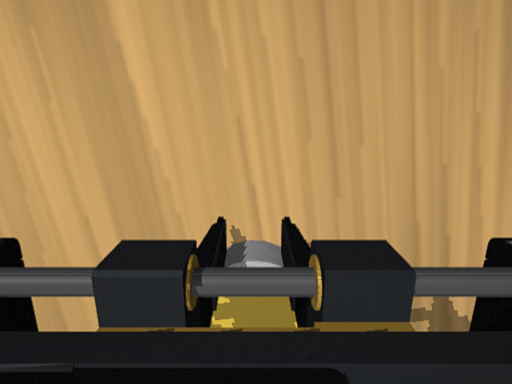

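View pics/top4.png

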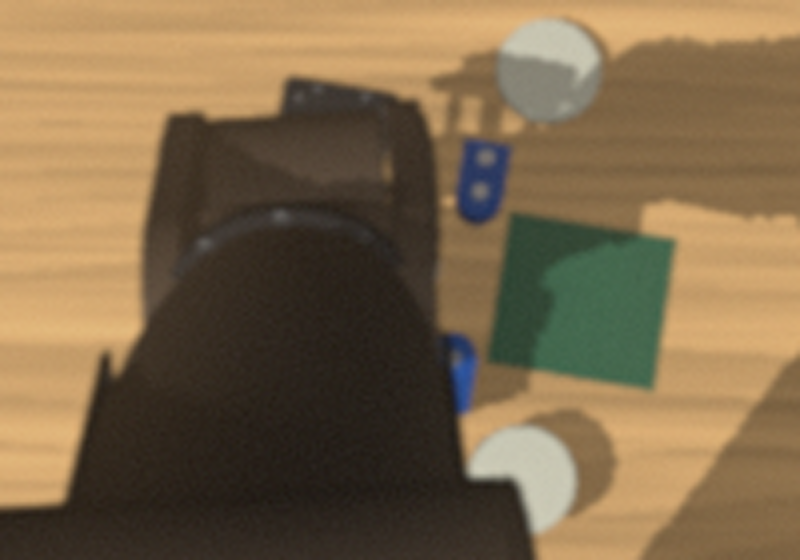

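Call:
drive_tool(increments=[[[-0.15,0,0],[0,0,0]],[[-0.15,0,0],[0,0,0]],[[-0.15,0,0],[0,0,0]],[[-0.15,0,0],[0,0,0]],[[-0.15,0,0],[0,0,0]]])

```text
t: 9.25
eef_pos: [541.7, 86.5, 13.0]
tcp_rot: [3.142, 0.0, 1.421]
ft_force: [-0.8, 1.0, 0.1]
opening: 0.334
```

Call:
drive_tool(increments=[[[-0.15,0,0],[0,0,0]],[[-0.15,0,0],[0,0,0]]])

```text
t: 9.42
eef_pos: [540.3, 77.6, 13.0]
tcp_rot: [-3.142, 0.0, 1.421]
ft_force: [0.2, 1.3, -0.1]
opening: 0.338
```

```bash
python3 look.py 5 scene
```

```text
tcp [-58.6  -0.6] 9.4167
scene yellow 276 [534.5  36.8] [-17.4  -0.3]
scene net 0.65 [-18.5   1.5]
```

View pics/scene5.png

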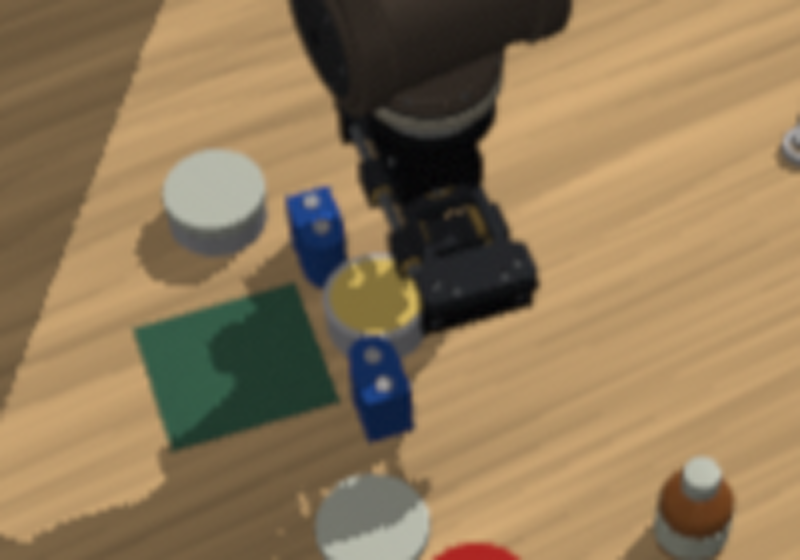

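The tin is entering the gap with no side force, so I carry on.

Call:
drive_tool(increments=[[[-0.13,0,0],[0,0,0]],[[-0.13,0,0],[0,0,0]],[[-0.13,0,0],[0,0,0]]])

```text
t: 9.77
eef_pos: [538.6, 66.3, 13.0]
tcp_rot: [3.142, 0.0, 1.422]
ft_force: [-1.1, 0.5, 0.6]
opening: 0.335
```

Call:
drive_tool(increments=[[[-0.13,0,0],[0,0,0]],[[-0.13,0,0],[0,0,0]],[[-0.13,0,0],[0,0,0]]])

```text
t: 10.02
eef_pos: [536.9, 54.6, 13.0]
tcp_rot: [3.142, 0.0, 1.421]
ft_force: [0.1, 0.1, -0.1]
opening: 0.334
```

```bash
python3 look.py 6 scene
```

```text
tcp [-35.4  -0.6] 10.0167
scene yellow 256 [530.3  12.6] [ 7.1 -0.9]
scene net 0.83 [ 0.6 -0.3]
```

View pics/scene6.png

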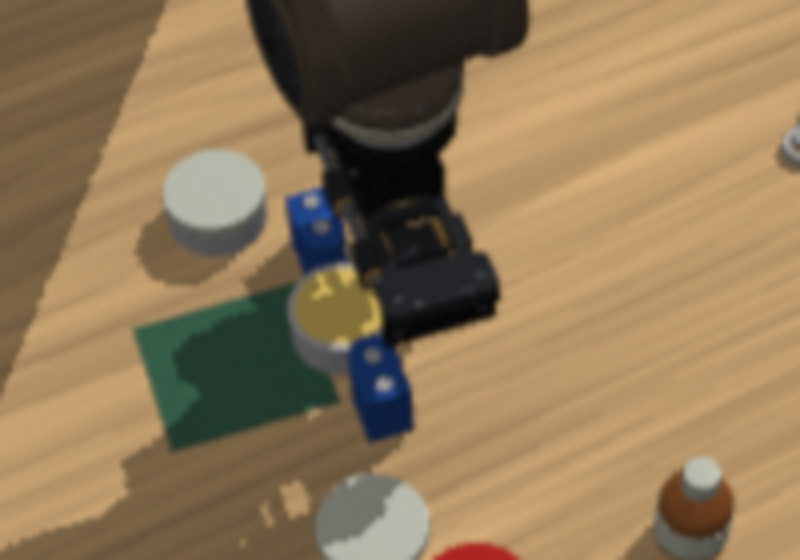

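Call:
drive_tool(increments=[[[-0.14,0,0],[0,0,0]],[[-0.14,0,0],[0,0,0]],[[-0.14,0,0],[0,0,0]],[[-0.14,0,0],[0,0,0]],[[-0.14,0,0],[0,0,0]]])

```text
t: 10.53
eef_pos: [533.7, 33.8, 13.0]
tcp_rot: [-3.142, 0.0, 1.421]
ft_force: [0.7, 0.7, -0.1]
opening: 0.337
```

Call:
drive_tool(increments=[[[-0.14,0,0],[0,0,0]],[[-0.14,0,0],[0,0,0]],[[-0.14,0,0],[0,0,0]],[[-0.14,0,0],[0,0,0]],[[-0.14,0,0],[0,0,0]]])

```text
t: 10.95
eef_pos: [530.6, 13.0, 13.0]
tcp_rot: [3.142, 0.0, 1.421]
ft_force: [-1.0, 0.8, 0.2]
opening: 0.335
```

```bash
python3 look.py 7 scene
```

```text
tcp [ 6.7 -0.6] 10.95
scene yellow 70 [507.8 -28.5] [ 51.1 -17. ]
scene yellow 37 [542.9 -26.4] [43.8 17.4]
scene net 0.89 [45.6  0.2]
```

View pics/scene7.png

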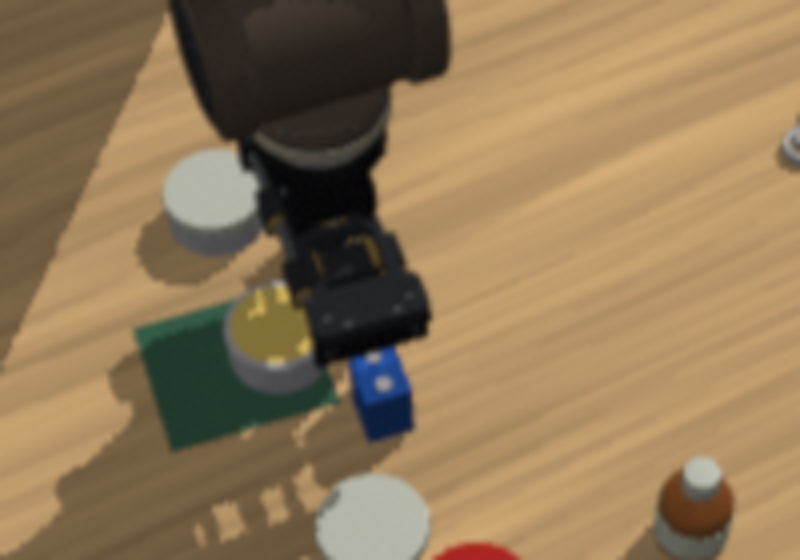

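Call:
drive_tool(increments=[[[-0.14,0,0],[0,0,0]],[[-0.14,0,0],[0,0,0]],[[-0.14,0,0],[0,0,0]],[[-0.14,0,0],[0,0,0]],[[-0.14,0,0],[0,0,0]]])

```text
t: 11.47
eef_pos: [527.5, -7.8, 13.0]
tcp_rot: [3.142, 0.0, 1.421]
ft_force: [-0.4, 0.7, 0.4]
opening: 0.338
```

Call:
drive_tool(increments=[[[-0.12,0,0],[0,0,0]],[[-0.08,0,0],[0,0,0]],[[-0.05,0,0],[0,0,0]],[[-0.03,0,0],[0,0,0]],[[0,0,0],[0,0,0]]])

```text
t: 11.88
eef_pos: [526.3, -15.8, 13.0]
tcp_rot: [3.142, 0.0, 1.421]
ft_force: [0.4, -0.1, -0.3]
opening: 0.338
```

```bash
python3 look.py 8 scene
```

```text
tcp [35.8 -0.6] 11.8833
scene yellow 47 [501.9 -57.3] [ 80.4 -18.5]
scene net 0.64 [73.5 -2.1]
```

View pics/scene8.png

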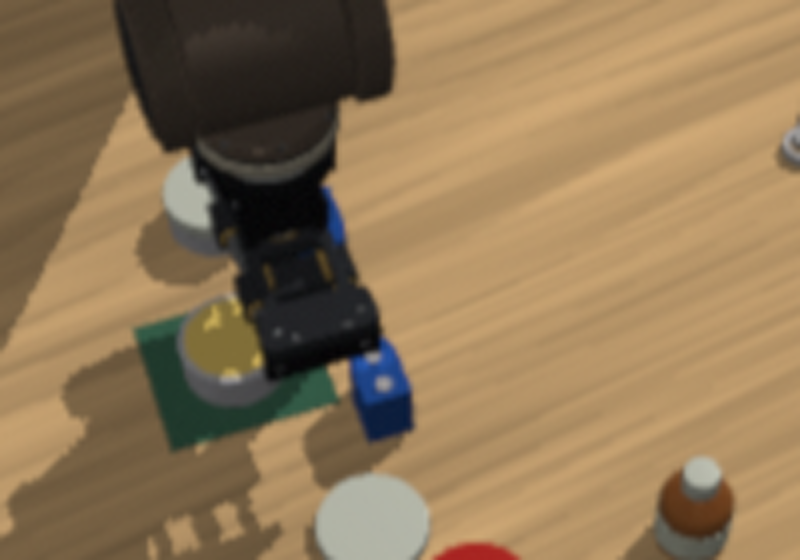

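Call:
drive_tool(increments=[[[0.15,0,0],[0,0,0]],[[0.25,0,0],[0,0,0]],[[0,0,0],[0,0,0]]])

```text
t: 12.23
eef_pos: [528.2, -2.6, 13.0]
tcp_rot: [3.141, 0.0, 1.422]
ft_force: [-0.8, -0.0, 0.3]
opening: 0.334
```

Call:
drive_tool(increments=[[[0,0,-0.5],[0,0,0]],[[0,0,-0.9],[0,0,0]],[[0,0,-0.9],[0,0,0]],[[0,0,-0.9],[0,0,0]],[[0,0,-0.9],[0,0,0]]])

```text
t: 12.65
eef_pos: [527.8, -3.4, 137.3]
tcp_rot: [-3.141, 0.0, 1.422]
ft_force: [0.8, 0.3, 0.6]
opening: 0.336
```

```bash
python3 look.py 9 scene top
python3 - <<'E'
from h import *
from scipy.optimize import least_squares
o=[]
for c in ['top','scene']:
    p=env.read_camera(c); t=proj(p,[[514,-352,22]])[0]
    a,ce,m=min(blobs(p,'red'),key=lambda b:np.linalg.norm(b[1]-t)); o.append((p,ce)); print(c,a,ce,t)
    print([(round(d['score'],2),np.round(d['point'],1)) for d in env.tip_of('call_top',p)])
    im=p['pixels'];u,v=t.astype(int)
    cv2.imwrite(f'pics/{c}btn.png',cv2.resize(im[v-40:v+40,u-40:u+40],None,fx=6,fy=6,interpolation=cv2.INTER_CUBIC))
r=least_squares(lambda X:np.concatenate([proj(p,[X])[0]-ce for p,ce in o]),[514,-352,22]);print(r.x,r.fun)
E
```

```text
tcp [23.3 -0.9] 12.65
scene yellow 314 [519.3 -56.3] [76.9 -1.5]
scene net 0.97 [73.5 -0.1]
scene net 0.33 [ 33.4 142.6]
top yellow 26 [ 935.8 -112.7] [ 70.8 418.7]
top 131 [411.99236641 221.5648855 ] [411.96759608 221.1357535 ]
[(0.64, array([ 514.8, -351. ,   22.4]))]
scene 137 [ 86.86861314 241.75182482] [ 87.5760029  240.36096998]
[(0.49, array([ 514.6, -351.9,   21.5]))]
[ 513.11888536 -354.75159662   16.11403653] [0.22136597 0.07082739 0.21663642 0.0117756 ]
```

View pics/scene9.png

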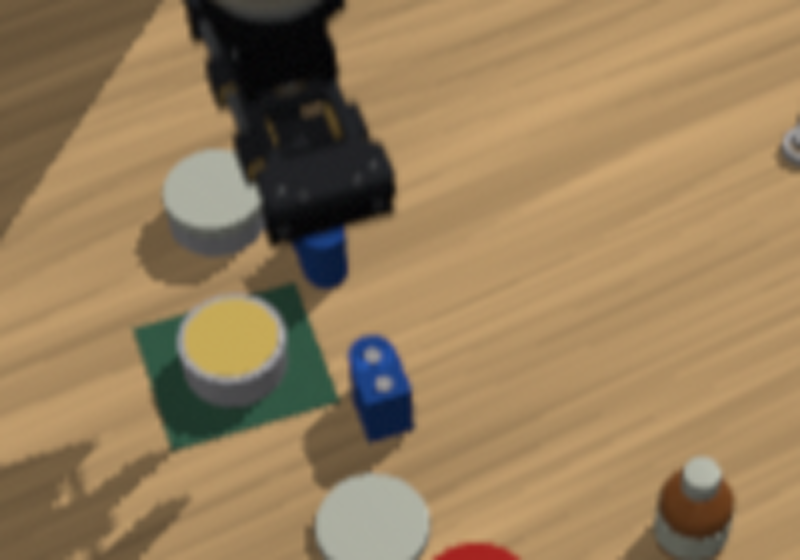

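View pics/scenebtn.png

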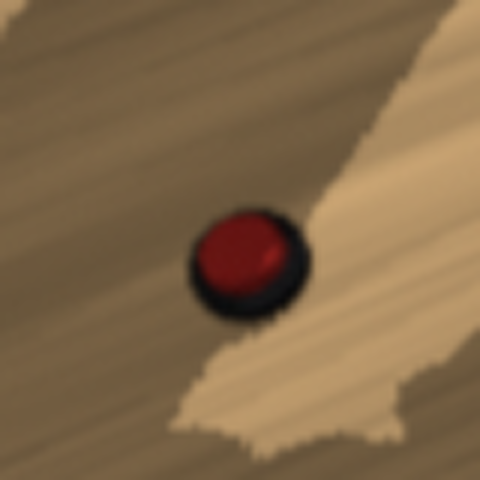

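Call:
drive_tool(increments=[[[-0.96,0.1,0],[0,0,0]],[[-0.96,0.1,0],[0,0,0]],[[-0.96,0.11,0],[0,0,0]],[[-0.96,0.11,0],[0,0,0]],[[-0.96,0.11,0],[0,0,0]]], jaw=-1)

```text
t: 13.47
eef_pos: [521.9, -149.7, 135.1]
tcp_rot: [-3.14, -0.0, 1.422]
ft_force: [-0.2, 0.6, -0.4]
opening: 0.043
```

Call:
drive_tool(increments=[[[-0.96,0.1,0],[0,0,0]],[[-0.96,0.11,0],[0,0,0]],[[-0.96,0.11,0],[0,0,0]],[[-0.96,0.1,0],[0,0,0]],[[-0.96,0.1,0],[0,0,0]]])

```text
t: 13.88
eef_pos: [515.8, -294.6, 134.9]
tcp_rot: [-3.14, -0.001, 1.421]
ft_force: [0.4, 0.7, -0.2]
opening: 0.004
```

Call:
drive_tool(increments=[[[-0.96,0.11,0],[0,0,0]],[[-0.96,0.11,0],[0,0,0]],[[0,0,0.9],[0,0,0]],[[0,0,0.9],[0,0,0]],[[0,0,0],[0,0,0]]])

```text
t: 14.3
eef_pos: [512.0, -350.1, 76.6]
tcp_rot: [-3.134, -0.004, 1.42]
ft_force: [-0.4, 0.1, -0.1]
opening: 0.008
```

```bash
python3 look.py 10 scene top
python3 - <<'E'
from h import *
print(env.state()['eef_pos'])
for c in ['wrist','scene']:
    p=env.read_camera(c); cv2.imwrite(f'pics/{c}11.png',p['pixels'] if c=='wrist' else cv2.resize(p['pixels'][180:300,20:160],None,fx=5,fy=5))
    print([(round(d['score'],2),np.round(d['point'],1)) for d in env.tip_of('call_top',p)])
E
```

```text
tcp [368.5  35. ] 14.3
scene yellow 316 [519.4 -56.4] [77.  -1.4]
top yellow 359 [521.5 -55.6] [75.9  0.6]
top net 0.75 [78.7 -2.8]
[ 514.87382828 -351.25198871   83.08327663]
[(0.79, array([ 515.5, -352.3,   21.1]))]
[(0.59, array([ 511.1, -349.6,   18.3]))]
```

View pics/wrist11.png

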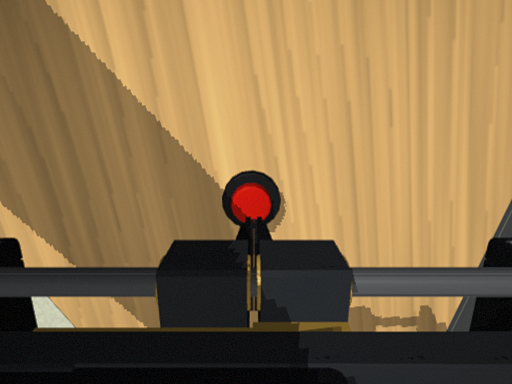

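View pics/scene11.png

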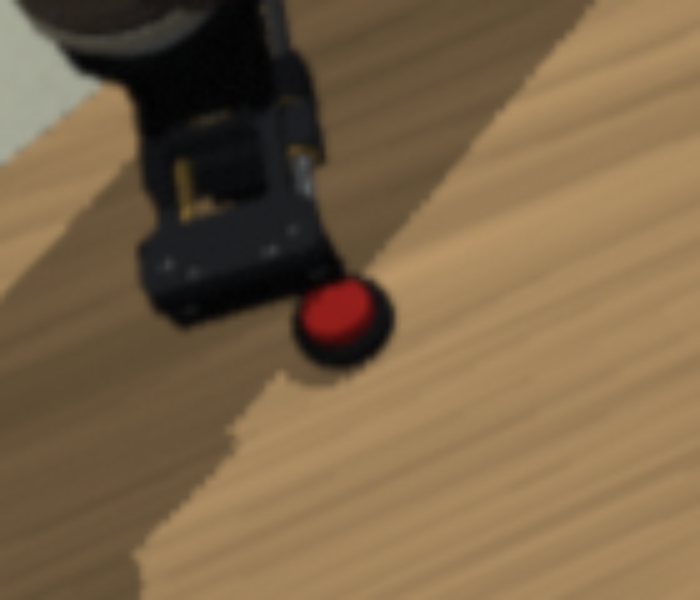

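View pics/top10.png

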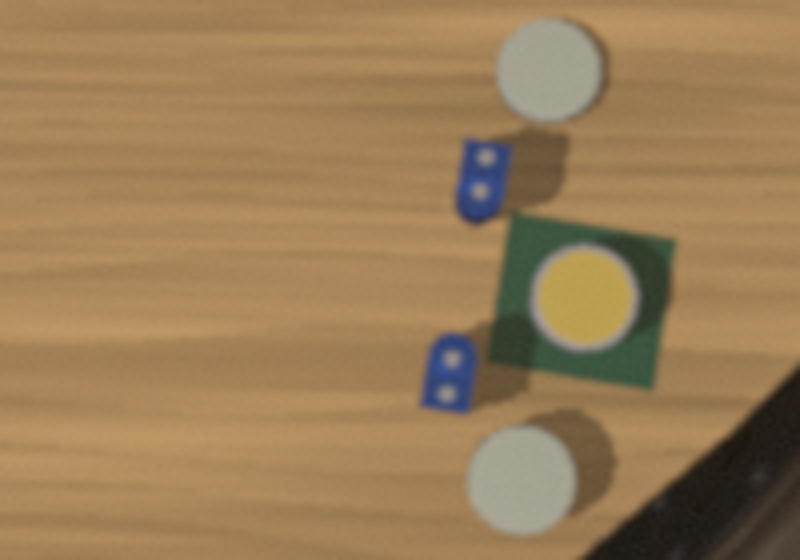

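Call:
drive_tool(increments=[[[0,0,0.5],[0,0,0]],[[0,0,0.5],[0,0,0]],[[0,0,0.5],[0,0,0]],[[0,0,0.25],[0,0,0]],[[0,0,0],[0,0,0]]])

```text
t: 15.12
eef_pos: [513.9, -350.8, 28.5]
tcp_rot: [-3.14, -0.001, 1.422]
ft_force: [-0.2, 0.4, 0.2]
opening: 0.007
```

Call:
drive_tool(increments=[[[0,0,0.08],[0,0,0]],[[0,0,0.06],[0,0,0]],[[0,0,0.06],[0,0,0]]])

```text
t: 15.37
eef_pos: [514.7, -351.5, 24.3]
tcp_rot: [3.14, 0.001, 1.421]
ft_force: [-0.1, 1.0, 0.9]
opening: 0.004
```

Call:
drive_tool(increments=[[[0,0,0.05],[0,0,0]],[[0,0,0.05],[0,0,0]]])

```text
t: 15.53
eef_pos: [514.5, -351.4, 20.9]
tcp_rot: [3.141, 0.001, 1.421]
ft_force: [-0.6, 0.4, 1.3]
opening: 0.004
```

Call:
drive_tool(increments=[[[0,0,0.05],[0,0,0]],[[0,0,0.05],[0,0,0]]])

```text
t: 15.7
eef_pos: [514.5, -351.4, 17.8]
tcp_rot: [3.141, 0.0, 1.421]
ft_force: [0.1, 0.9, 4.3]
opening: 0.005
```

Call:
drive_tool(increments=[[[0,0,0.04],[0,0,0]],[[0,0,0],[0,0,0]]])

```text
t: 15.87
eef_pos: [514.5, -351.4, 16.4]
tcp_rot: [3.141, 0.0, 1.421]
ft_force: [1.8, -0.3, 6.3]
opening: 0.005
```

Call:
drive_tool(increments=[[[0,0,0.04],[0,0,0]],[[0,0,0],[0,0,0]]])

```text
t: 16.03
eef_pos: [514.6, -351.4, 16.2]
tcp_rot: [3.141, 0.001, 1.421]
ft_force: [-1.7, 1.2, 12.1]
opening: 0.007
```

Force has risen to 12 N with no further travel, so the button is bottomed out. Now I release it.

Call:
drive_tool(increments=[[[0,0,0],[0,0,0]],[[0,0,-0.3],[0,0,0]],[[0,0,-0.5],[0,0,0]],[[0,0,-0.9],[0,0,0]],[[0,0,-0.9],[0,0,0]]])

```text
t: 16.45
eef_pos: [513.7, -350.7, 93.3]
tcp_rot: [-3.139, -0.001, 1.421]
ft_force: [-0.2, 0.4, -0.3]
opening: 0.006
```

Call:
drive_tool(increments=[[[0,0,-0.9],[0,0,0]],[[0,0,-0.9],[0,0,0]],[[0,0,0],[0,0,0]],[[0,0,0],[0,0,0]]])

```text
t: 16.78
eef_pos: [514.5, -351.4, 148.3]
tcp_rot: [3.14, 0.001, 1.421]
ft_force: [-0.5, -0.1, -0.5]
opening: 0.003
```

```bash
python3 look.py 12 scene top
python3 - <<'E'
from h import *
s=env.state();print(s['eef_pos'],s['ft_force'])
p=env.read_camera('scene'); cv2.imwrite('pics/scene12f.png',p['pixels'])
for n in ['call_top','lidded_tin','tin_lid','amber_bottle','red_jar','pot','wrench','bolt']:
    print(n,[(round(d['score'],2),np.round(d['point'])) for d in env.tip_of(n,p)])
E
```

```text
tcp [369.4  37.6] 16.7833
scene yellow 315 [519.3 -56.4] [77.  -1.4]
scene net 0.87 [73.3 -0.7]
top yellow 352 [521.5 -55.6] [75.9  0.6]
top net 0.81 [78.1 -5.6]
top net 0.45 [76.9  0.1]
[ 513.82593682 -350.80579675  145.75154686] [-0.70996861  0.05858365 -0.27010034]
call_top [(0.51, array([ 513., -352.,   19.]))]
lidded_tin [(0.67, array([406., -15.,  -0.]))]
tin_lid [(0.88, array([670., -38.,  -1.]))]
amber_bottle [(0.77, array([761., 135.,  -0.]))]
red_jar [(0.65, array([766., -15.,  -2.]))]
pot [(0.93, array([ 769., -132.,   -2.])), (0.25, array([532.,  20.,   0.]))]
wrench [(0.53, array([493., 408.,   0.])), (0.5, array([669., -36.,   1.]))]
bolt [(0.54, array([691., 403.,   4.]))]
```

View pics/scene12f.png

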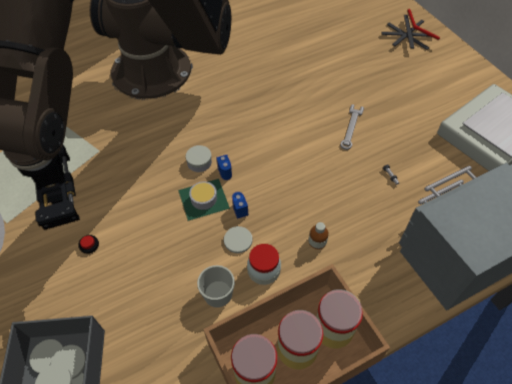

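The tin stands on the green at (203,195), the button is out at (88,243), and every bystander is where it was.

```bash
python3 -c "
from cell import env
print(env.job_done())"
```

```text
the job is handed in; nothing more can be done
None
```

I pushed the tin through the gap and onto the green field, pressed the red button and let it go, then handed the job in at about 17 s. No verdict is reported.

- **Pushing:** I used the two part-open fingers as a fork behind the tin, about 39 mm from its centre. The sideways force stayed at or below about 1 N through the gate. I backed the fingers off before lifting them.
- **Tin position:** In the last pictures its centre is 76–77 mm from the gate's origin along the gate's x axis and within about 1.5 mm of the middle across it. The target was 77 and 0.
- **Button:** The shut fingers went down from first contact at about z = 22 to a stop at z = 16.2, where the force reached 12 N. That is close to the full 6 mm. After release the force read zero; the network put the button top at about 19 mm, against 18–23 mm before.
- **Bystanders:** The positions the network found agree with the start to within about 5 mm, which is its own error.
- **Disagreements:** The two cameras differ by 1–2 mm on the gate and tin positions. Triangulating the button's colour blob gave z = 16 against the network's 21 or so; the press showed the network was right.

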